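Put the service kit back in its foam inlay

TASK

Tidy the electronics service kit: put the blue screwdriver, the small black screwdriver, the red side cutter and the steel tweezers back into the foam inlay of the red tray, each lying flat on the yellow floor of the recess cut to its own outline, screwdriver and cutter handles in the wide end of the recess. The black screwdriver has been left in the recess of the longer blue one, so it has to move to its own. Do not disturb the spectacles or the dish of screws.

Things in the scene. Friction and masses are not known exactly. Their poses are not given: they have to be found in the camera images.
- blue_mid (a point): blue-handled screwdriver lying on the table, 157 mm long, 24 mm thick. This point: middle of its length, on its axis, 12 mm above its underside. y axis along the tool to the handle end; x, z may be rolled about it. Handle from y = -4 to +78 mm (24 mm wide and high), thin steel shaft from -78 mm. Grip point: across the handle at y = +22 mm.
- black_mid (a point): small black-handled screwdriver, 132 mm long, 22 mm thick, at first in the blue one's recess. This point: middle of its length, on its axis, 11 mm above its underside. y axis along the tool to the handle end; x, z may be rolled about it. Handle from y = -11 to +66 mm (20 mm wide, 22 mm high), thin shaft from -66 mm. Grip point: across the handle at y = +18 mm, which starts over the finger trench.
- cutter: side cutter with two red handles, lying on the table, 119 mm long, 11 mm high; its joint is fixed. Origin: middle of its length, on its underside. y axis along the tool to the handle end, z up. Handles from y = -20 to +60 mm (33 mm wide in all), steel jaws from -60 mm (20 mm wide). Grip point: across both handles at y = +10 mm, 32 mm wide there.
- tweezers: grey steel tweezers, lying on the table, 118 mm long, 11 mm wide, 8 mm high. Origin: middle of its length, on its underside. y axis along the tool, z up. Grip point: its middle. They may lie either way round in their slot.
- seat_blue (a point): seat of the blue screwdriver's grip point: on the yellow floor of its recess, middle of the finger trench (y axis along the recess to the handle end, away from the robot; z up). Longest recess: from y = -108 to +64 mm, 38 mm wide round the handle, 19 mm round the shaft. Four foam modules, each 70 x 186 mm, lie side by side, in changing order, in a red tray fixed to the table.
- seat_black (a point): seat of the black screwdriver's grip point: on the yellow floor of its recess, middle of the finger trench (y axis along the recess to the handle end, away from the robot; z up). Shorter screwdriver recess: y = -92 to +56 mm, 35 mm wide round the handle, 19 mm round the shaft. All recesses are 12 mm deep: yellow floor 9 mm above the table, top of the black foam 21 mm; tray rim 20 mm.
- seat_cutter (a point): seat of the side cutter's grip point: on the yellow floor of its recess, middle of the finger trench (y axis along the recess to the handle end, away from the robot; z up). Broad recess: y = -78 to +58 mm, 47 mm wide round the handles, 28 mm round the jaws. The finger trench, 44 mm wide and as deep as the recesses, crosses all modules, so fingers can go down beside any tool to the yellow floor.
- seat_tweezers (a point): seat of the tweezers' middle: in the middle of their narrow straight slot (134 mm long, 23 mm wide all along), on its yellow floor 9 mm above the table (y axis along the recess to the handle end, away from the robot; z up). The finger trench (44 mm wide) crosses the slot at this point.
- spectacles: brown-framed spectacles lying open behind the tray, 141 x 142 x 42 mm, origin under their centre; to be left alone.
- parts_tin: shallow round steel dish of screws, 83 mm across, 16 mm high, on the left of the tools, origin under its centre; to be left alone.

How it is judged:
By the outcome, as a careful person would: the job done as asked, in the order asked, and still so for the second after the job is handed in, with the robot touching nothing.
It also fails if it takes over 106 s, if anything falls off the work surface, if the arm or the gripper's body presses on something with over 40 N, if the wrist force passes 120 N, or if a joint passes its speed limit or range.

ROBOT

A 6-joint arm with a two-finger parallel gripper is mounted at the origin on a cart in front of the work surface, level with it; the furniture and walls round the work are solid. World frame = base frame: x ahead of the robot, y to its left, z up, the work surface at z = 0. Lengths are in m, angles in rad, forces in N, time in s.
With the tool pointing down it reaches from about 0.35 to 1 m from the base axis. Payload 7.1 kg.
Tool frame: the origin (TCP) lies at the very end of the fingers, on their centre line; the grasp point (between the pads) lies 19 mm behind it (grip_depth is the distance from the TCP to the grasp point, in m); z points along the fingers, y is the line along which they close (so a half turn about z gives the same grasp; the last joint's range is limited). The gripper opens to 85 mm and grips with 20 to 120 N. Pads are 22 mm wide; open, the fingers measure 114 mm over their backs; the gripper's body (76 mm by 85 mm) begins 54 mm behind the grasp point. The pads swing forward as they close: fully open they stand 13 mm farther back than shut.
Start: joints at [-1.179, 0.423, 1.63, -0, 1.089, -0.019], TCP at [0.25, -0.573, 0.231] pointing down, gripper open.
Joint ranges: [-3, 3], [-0.9, 2.11], [0.09, 2.58], [-1.31, 4.45], [0.11, 2.69], [-2.54, 2.54]. Speed limits (rad/s): [2.39, 2.39, 3.01, 3.14, 3.14, 3.14].

INTERFACE

Orientations are given as a unit quaternion [x, y, z, w].
In Python, from cell import * gives the robot as it stands. The module is installed in compiled form; this text tells all that it offers.
- The arm moves only by the shell command python3 -m pendant 'ROWS' [FORCE]. ROWS is a JSON object whose one key "plan" holds one flat list of numbers, 7 for each row, row after row: the turn, a rotation vector about the tool's x, y, z in units of 10 degrees (1.0 is 10 degrees), then the shift along the tool's x, y, z in units of 40 mm (1.0 is 40 mm), then the opening, from 0 (shut) to 1 (fully open). A call has 1 to 10 rows; each row shifts and turns the commanded pose from where the row before left it, along the tool's axes as they then stand; what a row does not reach is not made up. A row lasts 1/8 s, in which the tool goes at most 62.5 mm and 10.7 degrees, less where a joint would pass 70% of its speed; a pose out of reach is approached as far as the arm can. A call is refused whole if a number of a shift passes 1 or a number of a turn 1, either way. A call with a gripper value outside its range is refused whole. The fingers move at their own pace and stop on an object; FORCE is the grip in N (left out, the last holds). Time passes only in rows, so rows that do not move let the fingers close. It gives the time, the measured TCP pose, the force, the opening and the grip force at its end, in the units of the state.
- observe(): the state, without advancing time (a new reading comes with each control period).
- camera(name): name is "scene" or "top" or "wrist"; returns a dict with "color" (480x640x3 uint8, red, green, blue), "fov_y" (degrees; the focal length in pixels is half the picture's height over the tangent of half this angle, whatever the lens; pixels are square), "cx", "cy" (the principal point, pixels), "T" (4x4, takes a point from camera to world coordinates). Camera axes: x right, y up, looking along -z (the intrinsics and any distortion apply to the point x, -y, -z); pixel columns grow to the right and rows downward; lengths in m; the calibration is good to about 2 mm. A picture is of the moment at which its call begins. There is no depth.
- close_job(): hands the job in; it is judged then, once.
The state is a dict: "t": time; "qpos": joint angles; "dq": joint speeds; "joint_efforts": joint torques, N m; "ee_pos": TCP position; "orientation": TCP orientation; "ft_force": force on the tool from outside, world axes, zero at the start; "ft_torque": the same for the moment, N m; "gripper_width": finger opening in m; "grasp_force": force on a finger pad.
Only numpy, scipy, OpenCV 4.12 (cv2) and the standard library are available. Lean on these libraries where they do the work, as an engineer would, in place of code of your own. Each camera call takes 0.05 s, during which the arm holds its last target. There are 200 camera calls.

## Working session

There is one attempt and no reset: what is moved stays moved. The work goes in short steps, Python scripts to look and compute and a shell command to move; the robot and the scene stay as the last step left them, time stands still between calls to the robot, and variables do not carry over. Pictures are saved under pics/ and viewed, at most 14 in all, crops included, and the job is handed in when it is done.

```bash
mkdir -p pics; python3 - <<'E'
from cell import *
import cv2
for n in ("top","scene"):
    c=camera(n); cv2.imwrite(f"pics/{n}0.png",c["color"][:,:,::-1]); print(n,{k:v for k,v in c.items() if k!="color"})
s=observe(); print(s)
E
```

```text
top {'fov_y': 56.77110057047963, 'cx': 315.9113805307399, 'cy': 235.44256749838232, 'T': array([[-0.01628138,  0.98296852, -0.18305139,  0.37354077],
       [-0.99936197, -0.02181874, -0.02827698,  0.05931369],
       [-0.03178933,  0.18247421,  0.9826966 ,  1.07169582],
       [ 0.        ,  0.        ,  0.        ,  1.        ]])}
scene {'fov_y': 47.64267948045034, 'cx': 316.89732892498085, 'cy': 244.79484970364854, 'T': array([[-8.86814575e-01,  2.88613596e-01, -3.60918413e-01,
         2.91498683e-02],
       [-4.62124734e-01, -5.55197340e-01,  6.91517638e-01,
         1.11718042e+00],
       [-7.99550918e-04,  7.80037246e-01,  6.25732575e-01,
         9.95637260e-01],
       [ 0.00000000e+00,  0.00000000e+00,  0.00000000e+00,
         1.00000000e+00]])}
{'t': 0.1, 'qpos': array([-1.17899202e+00,  4.23795188e-01,  1.63063705e+00,  8.66256943e-07,
        1.08860115e+00, -1.89820028e-02]), 'dq': array([-0.00198899,  0.00056947, -0.00141826, -0.00169145,  0.00177971,
       -0.00099759]), 'joint_efforts': array([ 5.22946666e-04, -5.58429945e+01, -2.82445174e+01, -5.13719192e-05,
        2.98743122e-03,  1.14135764e-05]), 'ee_pos': array([ 0.24942025, -0.57251684,  0.23059499]), 'orientation': array([ 9.78980663e-01,  2.03951815e-01, -1.33131262e-04, -7.07958948e-04]), 'ft_force': array([ 0.79040862, -0.9744963 , -0.24483702]), 'ft_torque': array([ 0.0096073 ,  0.01535199, -0.03145766]), 'grasp_force': 0.0, 'gripper_width': 0.08545282763577028}
```

View pics/top0.png

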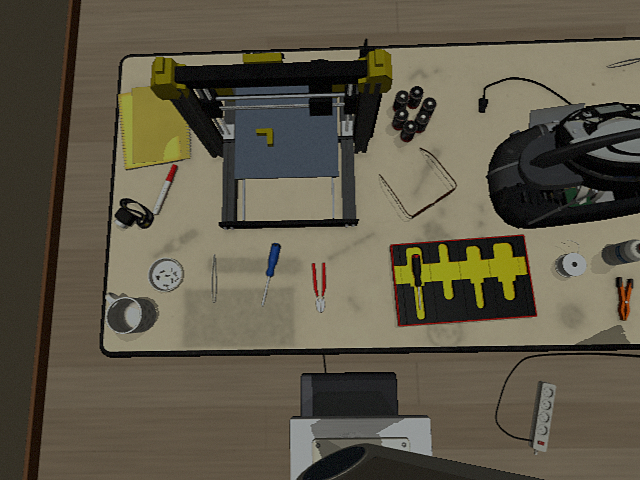

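View pics/scene0.png

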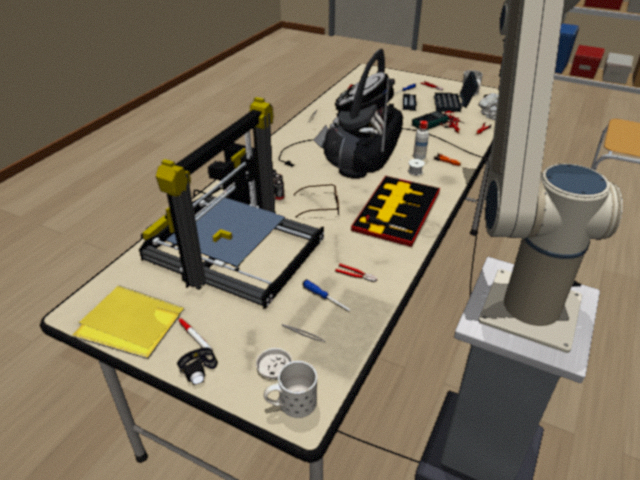

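```bash
cat > h.py <<'E'
import numpy as np, cv2
from cell import *
from scipy.spatial.transform import Rotation as R
def p2w(c,u,v,z):
    f=240/np.tan(np.radians(c["fov_y"]/2)); T=c["T"]
    d=T[:3,:3]@np.array([(u-c["cx"])/f,-(v-c["cy"])/f,-1]); o=T[:3,3]
    return o+d*(z-o[2])/d[2]
def w2p(c,p):
    f=240/np.tan(np.radians(c["fov_y"]/2)); T=c["T"]
    q=T[:3,:3].T@(np.array(p)-T[:3,3]); return np.array([c["cx"]+f*q[0]/-q[2],c["cy"]-f*q[1]/-q[2]])
E
python3 - <<'E'
from h import *
c=camera("top"); im=c["color"][:,:,::-1]
a=cv2.resize(im[230:320,140:340],None,fx=4,fy=4,interpolation=cv2.INTER_CUBIC)
b=cv2.resize(im[228:330,385:545],None,fx=4,fy=4,interpolation=cv2.INTER_CUBIC)
o=np.zeros((a.shape[0]+b.shape[0]-180*0,800,3),np.uint8); o[:360]=a; o[360:360+b.shape[0],:640]=b
cv2.imwrite("pics/crop.png",cv2.resize(o,None,fx=.75,fy=.75,interpolation=cv2.INTER_AREA))
for n,u,v in [("tl",391,245),("tr",524,236),("br",536,317),("bl",399,325)]: print(n,p2w(c,u,v,.02).round(4))
for n,u,v in [("twA",215,255),("twB",214,303),("blH",276,244),("blT",264,305),("cuH",318,263),("cuT",320,312),("tin",166,275)]: print(n,p2w(c,u,v,.006).round(4))
w=camera("wrist"); print({k:v for k,v in w.items() if k!="color"}); cv2.imwrite("pics/w0.png",w["color"][:,:,::-1])
E
```

```text
tl [ 0.5423 -0.0893  0.02  ]
tr [ 0.5571 -0.4044  0.02  ]
br [ 0.3679 -0.4125  0.02  ]
bl [ 0.3549 -0.0989  0.02  ]
twA [0.529 0.337 0.006]
twB [0.4131 0.3365 0.006 ]
blH [0.553  0.1877 0.006 ]
blT [0.4063 0.2164 0.006 ]
cuH [0.5043 0.086  0.006 ]
cuT [0.3877 0.0833 0.006 ]
tin [0.4825 0.4557 0.006 ]
{'fov_y': 66.00761495632067, 'cx': 312.12430387572005, 'cy': 241.14224945979674, 'T': array([[ 0.39959013,  0.87887115,  0.26060169,  0.3163668 ],
       [-0.91669256,  0.38359028,  0.11195198, -0.54309366],
       [-0.00157291, -0.28362653,  0.95893353,  0.37405528],
       [ 0.        ,  0.        ,  0.        ,  1.        ]])}
```

View pics/crop.png

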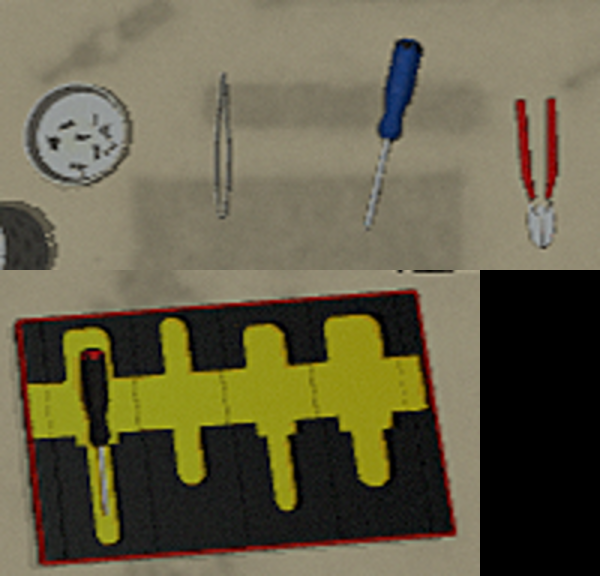

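View pics/w0.png

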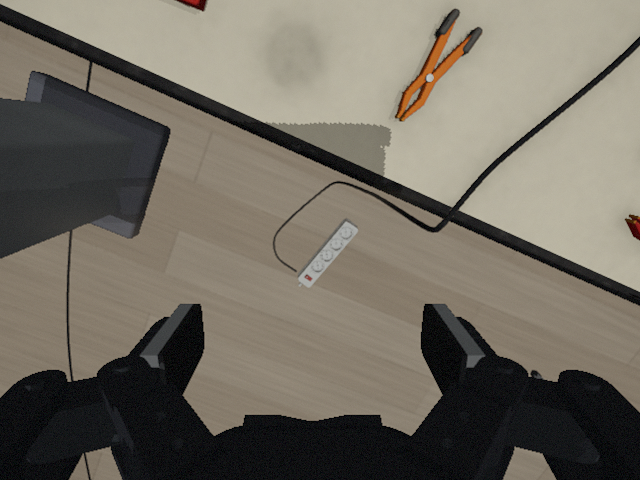

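The tools lie on the table left of the tray, all with handles away from the robot. The black screwdriver is in the leftmost recess. The recesses from left to right are blue, tweezers, black and cutter, and the trench sits around crop y 357–437. I'll move over the tray for a closer look.

```bash
python3 -m pendant '{"plan":[0,0,0,0.82,-0.9,0,1, 0,0,0,0.82,-0.9,0,1, 0,0,0,0.82,-0.9,0,1, 0,0,0,0.82,-0.9,0,1, 0,0,0,0.82,-0.9,0,1, 0,0,0,0.82,-0.9,0,1, 0,0,0,0.82,-0.9,0,1, 0,0,0.69,0,0,0,1, 0,0,0.69,0,0,0,1, 0,0,0.69,0,0,0,0.6]}' 40
python3 - <<'E'
from h import *
c=camera("wrist"); np.save("pics/wA.npy",{k:c[k] for k in c},allow_pickle=True); cv2.imwrite("pics/wA.png",c["color"][:,:,::-1])
s=observe(); print(s["t"],s["ee_pos"],R.from_quat(s["orientation"]).as_matrix().round(3)); print(c["T"].round(3))
E
```

```text
t: 1.45
ee_pos: [0.3595, -0.25, 0.2313]
orientation: [1.0, 0.023, 0.0, 0.0]
ft_force: [-0.1, 0.5, 0.2]
gripper_width: 0.0697
grasp_force: 0.0
1.5 [ 0.35949252 -0.25004701  0.23132796] [[ 0.999  0.041  0.   ]
 [ 0.041 -0.999  0.   ]
 [ 0.    -0.    -1.   ]]
[[ 0.046  0.958  0.283  0.432]
 [-0.999  0.045  0.013 -0.246]
 [-0.    -0.284  0.959  0.375]
 [ 0.     0.     0.     1.   ]]
```

View pics/wA.png

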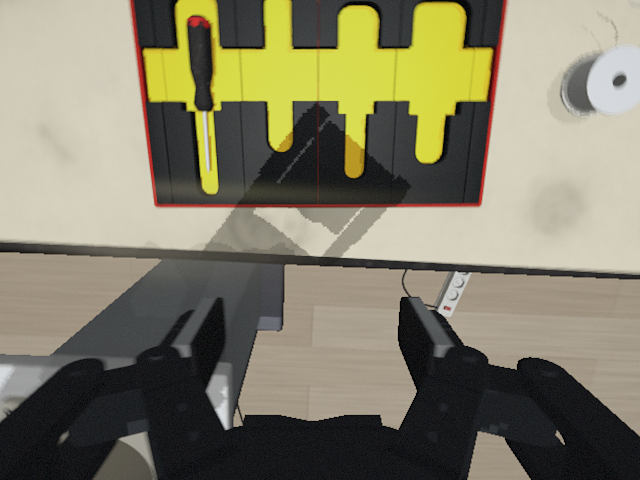

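```bash
python3 - <<'E'
from h import *
c=np.load("pics/wA.npy",allow_pickle=True).item()
t=np.load("pics/wA.npy",allow_pickle=True).item()
a=np.radians(2.5)
print("corners",[p2w(c,u,v,.02)[:2].round(4).tolist() for u,v in [(157,206),(480,205),(142,75),(491,75)]])
hsv=cv2.cvtColor(c["color"],cv2.COLOR_RGB2HSV); m=((hsv[...,0]>20)&(hsv[...,0]<36)&(hsv[...,1]>150)&(hsv[...,2]>70))
for v in (15,30,75,120,140,150,160,170,185):
    r=m[v,130:500].astype(int); e=np.flatnonzero(np.diff(np.r_[0,r,0])); 
    print(v,[(130+x,130+y-1) for x,y in zip(e[::2],e[1::2]) if y-x>4])
for u in (155,180,240,305,390,482):
    q=np.flatnonzero(m[:130,u]); print(u,q.min(),q.max(),p2w(c,u,q.min(),.009)[:2].round(4),p2w(c,u,q.max(),.021)[:2].round(4))
for n,uv in dict(blue=(209,194),tw=(282,152),black=(354,178),cut=(429,163)).items(): print(n,"near end",p2w(c,*uv,.021)[:2].round(4))
for n,(l,r,v) in dict(blue=(199,218,180),tw=(268,294,130),black=(344,365,150),cut=(415,445,140)).items(): print(n,p2w(c,(l+r)/2,v,.019)[:2].round(4))
print("blk head/shaft", [p2w(c,u,v,.02)[:2].round(4) for u,v in [(198,20),(203,100),(209,175)]])
E
```

```text
corners [[0.3561, -0.098], [0.3717, -0.412], [0.4734, -0.0933], [0.4877, -0.4013]]
15 [(np.int64(175), np.int64(217)), (np.int64(263), np.int64(291)), (np.int64(338), np.int64(378)), (np.int64(413), np.int64(465))]
30 [(np.int64(176), np.int64(187)), (np.int64(211), np.int64(218)), (np.int64(264), np.int64(291)), (np.int64(338), np.int64(378)), (np.int64(413), np.int64(465))]
75 [(np.int64(146), np.int64(192)), (np.int64(212), np.int64(490))]
120 [(np.int64(195), np.int64(201)), (np.int64(207), np.int64(213)), (np.int64(268), np.int64(292)), (np.int64(345), np.int64(365)), (np.int64(417), np.int64(445))]
140 [(np.int64(197), np.int64(203)), (np.int64(209), np.int64(215)), (np.int64(268), np.int64(292)), (np.int64(345), np.int64(364)), (np.int64(416), np.int64(443))]
150 [(np.int64(198), np.int64(204)), (np.int64(209), np.int64(215)), (np.int64(275), np.int64(286)), (np.int64(345), np.int64(364)), (np.int64(415), np.int64(442))]
160 [(np.int64(199), np.int64(204)), (np.int64(210), np.int64(216)), (np.int64(345), np.int64(363)), (np.int64(418), np.int64(436))]
170 [(np.int64(200), np.int64(206)), (np.int64(210), np.int64(217)), (np.int64(344), np.int64(363))]
185 [(np.int64(202), np.int64(218))]
155 48 101 [ 0.4975 -0.1021] [ 0.4522 -0.1036]
180 0 101 [ 0.5362 -0.1264] [ 0.4533 -0.126 ]
240 49 100 [ 0.5002 -0.1779] [ 0.4566 -0.1798]
305 49 100 [ 0.5029 -0.236 ] [ 0.4593 -0.238 ]
390 48 100 [ 0.5073 -0.3119] [ 0.4629 -0.3142]
482 47 101 [ 0.5119 -0.3939] [ 0.4659 -0.3968]
blue near end [ 0.3704 -0.1493]
tw near end [ 0.413  -0.2185]
black near end [ 0.3921 -0.2874]
cut near end [ 0.4093 -0.3567]
blue [ 0.3835 -0.1487]
tw [ 0.4326 -0.217 ]
black [ 0.4178 -0.286 ]
cut [ 0.4301 -0.3554]
blk head/shaft [array([ 0.5189, -0.1445]), array([ 0.4551, -0.1464]), array([ 0.3884, -0.1496])]
```

```bash
python3 -m pendant '{"plan":[0,0,0,1,-0.82,0.8,0.6, 0,0,0,1,-0.82,0.8,0.6, 0,0,0,0.99,-0.83,0.8,0.6, 0,0,0,0,0,0.9,0.6, 0,0,0,0,0,0.9,0.6, 0,0,0,0,0,0.7,0.6, 0,0,0,0,0,0.57,0.6, 0,0,0,0,0,0,0.6, 0,0,0,0,0,0,0, 0,0,0,0,0,0,0]}' 40
python3 -m pendant '{"plan":[0,0,0,0,0,0,0, 0,0,0,0,0,0,0]}'
```

```text
t: 2.75
ee_pos: [0.4748, -0.1459, 0.0137]
orientation: [1.0, 0.025, 0.001, 0.0]
ft_force: [-1.0, -0.0, 7.1]
gripper_width: 0.0175
grasp_force: 39.3
t: 3.0
ee_pos: [0.4748, -0.1459, 0.0137]
orientation: [1.0, 0.025, 0.001, 0.0]
ft_force: [-0.6, 0.7, 7.6]
gripper_width: 0.0176
grasp_force: 39.4
```

```bash
python3 -m pendant '{"plan":[0,0,0,0,0,-0.5,0, 0,0,0,0,0,-1,0, 0,0,0,0.02,0.86,0,0, 0,0,0,0.02,0.86,0,0, 0,0,0,0.02,0.86,0,0, 0,0,0,0.02,0.87,0,0, 0,0,0,0,0,0,0]}'
python3 - <<'E'
from h import *
c=camera("wrist"); cv2.imwrite("pics/wB.png",c["color"][:,:,::-1]); print(observe()["ee_pos"])
E
```

```text
t: 3.88
ee_pos: [0.4846, -0.2856, 0.0732]
orientation: [1.0, 0.024, 0.001, 0.001]
ft_force: [-0.1, 0.9, -0.0]
gripper_width: 0.0175
grasp_force: 39.5
[ 0.48394551 -0.28409907  0.07280863]
```

View pics/wB.png

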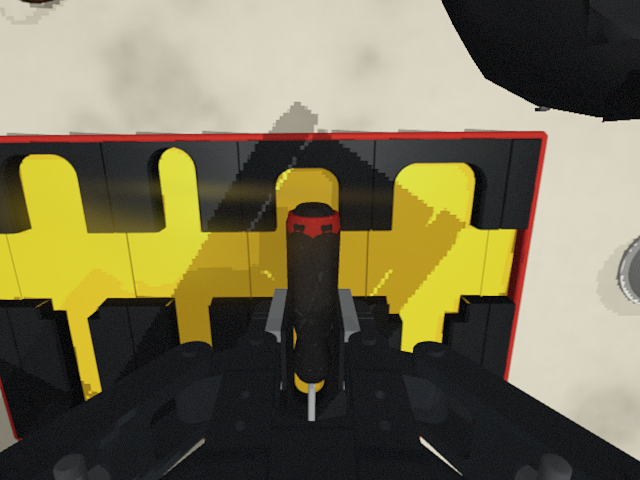

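The black screwdriver is held straight (handle columns 287–340) over its own recess (276–339), so I'll lower it and release.

```bash
python3 -m pendant '{"plan":[0,0,0,0,0,0.7,0, 0,0,0,0,0,0.5,0, 0,0,0,0,0,0.25,0, 0,0,0,0,0,0,0]}'
python3 -m pendant '{"plan":[0,0,0,0,0,0,0.5, 0,0,0,0,0,0,0.5, 0,0,0,0,0,-0.5,0.5, 0,0,0,0,0,-1,0.5, 0,0,0,0,-1,-1,0.6, 0,0,0,0,-1,-1,0.6, 0,0,0,-0.6,-1,-0.7,0.6, 0,0,0,-0.9,-1,0,0.6, 0,0,0,-0.9,-1,0,0.6, 0,0,0,-0.9,-1,0,0.6]}'
python3 -m pendant '{"plan":[0,0,0,0,-1,0,0.6, 0,0,0,0,-1,0,0.6, 0,0,0,0,-1,0,0.6, 0,0,0,0,-1,0,0.6, 0,0,0,0,-1,0,0.6, 0,0,0,0,-0.5,0,0.6]}'
python3 - <<'E'
from h import *
c=camera("wrist"); np.save("pics/wC.npy",{k:c[k] for k in c},allow_pickle=True); cv2.imwrite("pics/wC.png",c["color"][:,:,::-1]); s=observe(); print(s["ee_pos"],s["orientation"])
E
```

```text
t: 4.42
ee_pos: [0.4839, -0.2826, 0.014]
orientation: [1.0, 0.025, -0.0, -0.0]
ft_force: [1.0, 0.2, -0.4]
gripper_width: 0.0176
grasp_force: 39.9
t: 5.68
ee_pos: [0.3393, -0.0492, 0.1837]
orientation: [1.0, 0.024, 0.001, 0.0]
ft_force: [0.4, -0.0, 1.1]
gripper_width: 0.051
grasp_force: 0.0
t: 6.42
ee_pos: [0.3295, 0.1714, 0.1838]
orientation: [1.0, 0.026, 0.001, -0.001]
ft_force: [0.0, -0.8, -0.2]
gripper_width: 0.0513
grasp_force: 0.0
[0.32998965 0.17246204 0.18395341] [ 9.99674773e-01  2.54467168e-02  1.35989101e-03 -9.81259707e-04]
```

View pics/wC.png

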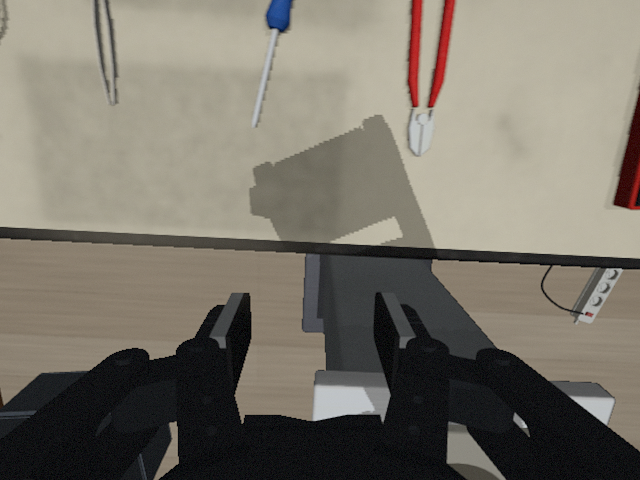

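The view cuts the handles off, so I'll move 90 mm forward and take the picture again.

```bash
python3 -m pendant '{"plan":[0,0,0,0.9,0,-0.7,0.6, 0,0,0,0.9,0,0,0.6, 0,0,0,0.45,0,0,0.6, 0,0,0,0,0,0,0.6]}'
python3 - <<'E'
from h import *
c=camera("wrist"); np.save("pics/wD.npy",{k:c[k] for k in c},allow_pickle=True); cv2.imwrite("pics/wD.png",c["color"][:,:,::-1]); s=observe(); print(s["ee_pos"],s["orientation"])
E
```

```text
t: 6.98
ee_pos: [0.4194, 0.1735, 0.2106]
orientation: [1.0, 0.024, -0.0, 0.0]
ft_force: [-0.1, 1.2, -0.4]
gripper_width: 0.0513
grasp_force: 0.0
[0.41832101 0.17338417 0.21021078] [ 9.99703104e-01  2.43494330e-02 -8.57925141e-04  2.68498646e-04]
```

View pics/wD.png

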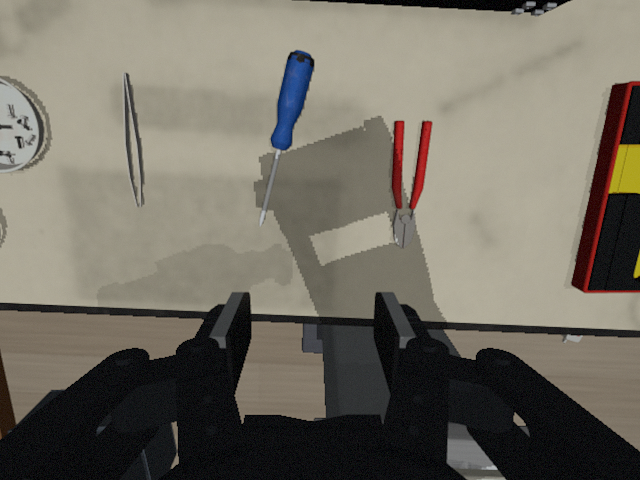

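```bash
python3 - <<'E'
from h import *
c=np.load("pics/wD.npy",allow_pickle=True).item()
def line(n,h,hz,t,tz,L,g):
    H=p2w(c,*h,hz)[:2];T=p2w(c,*t,tz)[:2]; d=H-T; l=np.hypot(*d); d/=l; m=(H+T)/2
    print(n,"L",round(l,4),"yaw",np.degrees(np.arctan2(d[1],d[0])).round(2),"mid",m.round(4),"grip",(m+g*d).round(4))
line("blue",(299.5,53),.013,(262,224),.012,.157,.022)
line("cut",(413,122),.005,(402.5,247),.005,.119,.010)
line("tw",(126.5,73),.004,(140,205),.004,.118,0)
# silhouettes at blue handle
hsv=cv2.cvtColor(c["color"],cv2.COLOR_RGB2HSV)
for v in (90,100,110,125):
    x=np.flatnonzero((hsv[v,:,0]>100)&(hsv[v,:,0]<130)&(hsv[v,:,1]>120)); print("blue",v,x.min(),x.max(),p2w(c,(x.min()+x.max())/2,v,.012)[:2].round(4))
for v in (140,150,165,175,185):
    x=np.flatnonzero(((hsv[v,:580,0]<8)|(hsv[v,:580,0]>172))&(hsv[v,:580,1]>140)); print("cut",v,x.min(),x.max(),p2w(c,(x.min()+x.max())/2,v,.006)[:2].round(4))
E
```

```text
blue L 0.1519 yaw -11.37 mid [0.4802 0.2066] grip [0.5018 0.2022]
cut L 0.1178 yaw 2.18 mid [0.4462 0.0856] grip [0.4561 0.0859]
tw L 0.1165 yaw 0.99 mid [0.4751 0.3407] grip [0.4751 0.3407]
blue 90 281 632 [0.5326 0.0555]
blue 100 278 303 [0.5176 0.198 ]
blue 110 278 300 [0.5094 0.199 ]
blue 125 277 293 [0.4967 0.2022]
cut 140 394 428 [0.4894 0.0879]
cut 150 394 427 [0.4806 0.0873]
cut 165 393 425 [0.4671 0.087 ]
cut 175 392 424 [0.4579 0.0868]
cut 185 392 422 [0.4486 0.0866]
```

```bash
python3 -m pendant '{"plan":[0,0,0,1,-0.3,0.7,0.6, 0,0,0,1,-0.3,0.7,0.6, 0,0,0.7,0.12,-0.02,0.75,0.6, 0,0,0.72,0,0,1,0.6, 0,0,0,0,0,0.9,0.6, 0,0,0,0,0,0.7,0.6, 0,0,0,0,0,0.38,0.6, 0,0,0,0,0,0,0.6, 0,0,0,0,0,0,0, 0,0,0,0,0,0,0]}'
python3 -m pendant '{"plan":[0,0,0,0,0,0,0, 0,0,0,0,0,0,0]}'
```

```text
t: 8.28
ee_pos: [0.5035, 0.2033, 0.0066]
orientation: [0.995, -0.099, 0.001, -0.0]
ft_force: [-1.3, -1.3, 4.9]
gripper_width: 0.0191
grasp_force: 38.8
t: 8.52
ee_pos: [0.5035, 0.2033, 0.0065]
orientation: [0.995, -0.099, 0.001, -0.0]
ft_force: [-1.6, -0.7, 6.9]
gripper_width: 0.0193
grasp_force: 39.2
```

```bash
python3 -m pendant '{"plan":[0,0,0,0,0,-0.5,0, 0,0,0,0,0,-0.75,0, 0,0,-0.7,0,0,-0.75,0, 0,0,-0.71,0,0,0,0, 0,0,0,-0.12,0.96,0,0, 0,0,0,-0.12,0.96,0,0, 0,0,0,-0.12,0.96,0,0, 0,0,0,-0.12,0.96,0,0, 0,0,0,-0.12,0.96,0,0, 0,0,0,-0.12,0.96,0,0]}'
python3 -m pendant '{"plan":[0,0,0,-0.12,0.96,0,0, 0,0,0,-0.12,0.96,0,0, 0,0,0,-0.1,0.96,0,0, 0,0,0,0,0,0,0, 0,0,0,0,0,0,0]}'
python3 - <<'E'
from h import *
c=camera("wrist"); cv2.imwrite("pics/wE.png",c["color"][:,:,::-1]); s=observe(); print(s["ee_pos"],s["orientation"])
E
```

```text
t: 9.78
ee_pos: [0.4852, -0.0298, 0.0866]
orientation: [1.0, 0.024, 0.001, 0.0]
ft_force: [0.9, 0.4, 0.4]
gripper_width: 0.0192
grasp_force: 39.5
t: 10.4
ee_pos: [0.477, -0.144, 0.086]
orientation: [1.0, 0.024, 0.0, 0.0]
ft_force: [-0.6, -0.9, 0.0]
gripper_width: 0.0196
grasp_force: 39.5
[ 0.47692051 -0.14358746  0.08585337] [ 9.99711425e-01  2.40217760e-02  1.36754963e-04 -3.71312985e-05]
```

View pics/wE.png

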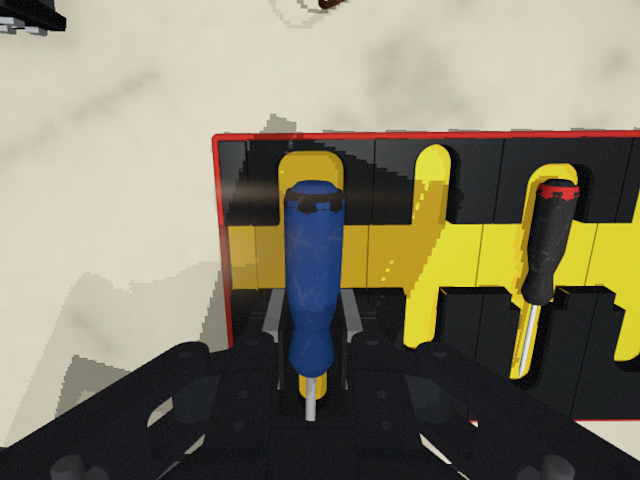

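The blue screwdriver is straight over its recess (handle columns 286–343, recess 278–344). The black one lies in its own recess at (556, 190). I'll lower the blue one and release.

```bash
python3 -m pendant '{"plan":[0,0,0,0,0,0.8,0, 0,0,0,0,0,0.6,0, 0,0,0,0,0,0.35,0, 0,0,0,0,0,0,0, 0,0,0,0,0,0,0]}'
python3 -m pendant '{"plan":[0,0,0,0,0,0,0.5, 0,0,0,0,0,0,0.5, 0,0,0,0,0,-0.5,0.5, 0,0,0,0,0,-1,0.6, 0,0,0,0,-1,-1,0.7, 0,0,0,0,-1,0,0.7, 0,0,0,0,-1,0,0.7, 0,0,0,0,-1,0,0.7, 0,0,0,-0.1,-1,0,0.7, 0,0,0,-0.1,-0.7,0,0.7]}'
python3 -m pendant '{"plan":[0,0,0,0,0,0,0.7]}'
```

```text
t: 11.08
ee_pos: [0.4773, -0.1438, 0.0156]
orientation: [1.0, 0.024, 0.0, 0.0]
ft_force: [0.1, 0.2, -0.3]
gripper_width: 0.0193
grasp_force: 39.1
t: 12.32
ee_pos: [0.4578, 0.0846, 0.1156]
orientation: [1.0, 0.024, 0.0, -0.0]
ft_force: [-0.2, -0.0, 0.4]
gripper_width: 0.0598
grasp_force: 0.0
t: 12.45
ee_pos: [0.4578, 0.0844, 0.1155]
orientation: [1.0, 0.025, 0.0, -0.0]
ft_force: [0.2, -0.1, -0.3]
gripper_width: 0.0598
grasp_force: 0.0
```

```bash
python3 -m pendant '{"plan":[0,0,0,-0.04,-0.05,0.9,0.65, 0,0,0,0,0,0.9,0.65, 0,0,0,0,0,0.6,0.65, 0,0,0,0,0,0.4,0.65, 0,0,0,0,0,0,0.65, 0,0,0,0,0,0,0, 0,0,0,0,0,0,0, 0,0,0,0,0,0,0]}'
python3 -m pendant '{"plan":[0,0,0,0,0,-0.5,0, 0,0,0,0,0,-0.75,0, 0,0,0,0,0,-0.75,0, 0,0,0,0,1,0,0, 0,0,0,0,1,0,0, 0,0,0,0,1,0,0, 0,0,0,0,1,0,0, 0,0,0,0,1,0,0, 0,0,0,0,1,0,0, 0,0,0,0,1,0,0]}'
python3 -m pendant '{"plan":[0,0,0,0.1,1,0,0, 0,0,0,0.1,1,0,0, 0,0,0,0.1,1,0,0, 0,0,0,0,0.95,0,0, 0,0,0,0,0,0,0, 0,0,0,0,0,0,0]}'
python3 - <<'E'
from h import *
c=camera("wrist"); cv2.imwrite("pics/wF.png",c["color"][:,:,::-1]); s=observe(); print(s["ee_pos"],s["orientation"])
E
```

```text
t: 13.45
ee_pos: [0.4572, 0.0851, 0.0044]
orientation: [1.0, 0.024, 0.001, -0.0]
ft_force: [-0.3, -1.3, 8.2]
gripper_width: 0.0278
grasp_force: 39.7
t: 14.7
ee_pos: [0.4698, -0.196, 0.0838]
orientation: [1.0, 0.024, 0.0, 0.0]
ft_force: [0.3, 0.3, -2.1]
gripper_width: 0.0279
grasp_force: 40.0
t: 15.45
ee_pos: [0.4887, -0.3512, 0.0832]
orientation: [1.0, 0.024, -0.0, -0.0]
ft_force: [0.8, 1.0, -1.8]
gripper_width: 0.0283
grasp_force: 40.0
[ 0.48881337 -0.35081918  0.08323548] [ 9.99709444e-01  2.40982552e-02 -3.87694099e-04 -3.88358960e-04]
```

View pics/wF.png

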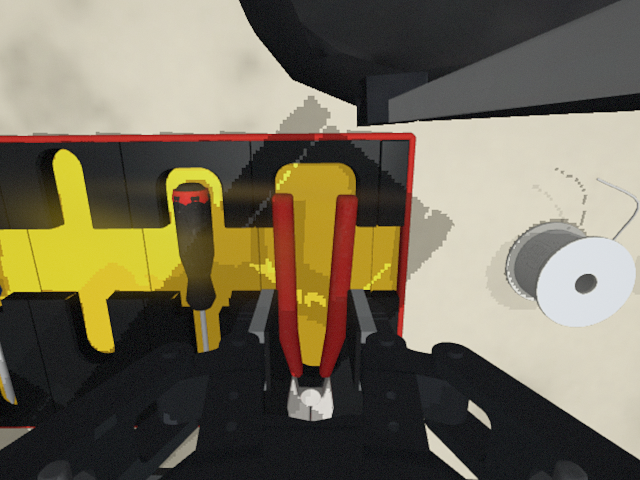

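Cutter is held straight (handles 273–357, recess 275–356, centred). I'll lower, release and go to the tweezers.

```bash
python3 -m pendant '{"plan":[0,0,0,0,0.06,0.8,0, 0,0,0,0,0,0.6,0, 0,0,0,0,0,0.34,0, 0,0,0,0,0,0,0, 0,0,0,0,0,0,0]}'
python3 -m pendant '{"plan":[0,0,0,0,0,0,0.55, 0,0,0,0,0,0,0.55, 0,0,0,0,0,-0.5,0.55, 0,0,0,0,0,-1,0.55, 0,0,0,0,-1,-1,0.55, 0,0,0,0,-1,0,0.55, 0,0,0,0,-1,0,0.55, 0,0,0,0,-1,0,0.55, 0,0,0,0.1,-1,0,0.55, 0,0,0,0.1,-1,0,0.55]}'
python3 -m pendant '{"plan":[0,0,0,0,-1,0,0.55, 0,0,0,0,-1,0,0.55, 0,0,0,0,-1,0,0.55, 0,0,0,0,-1,0,0.55, 0,0,0,0,-1,0,0.55, 0,0,0,0,-1,0,0.55, 0,0,0,0.1,-1,0,0.55, 0,0,0,0.1,-1,0,0.55, 0,0,0,0.1,-1,0,0.55, 0,0,0,0,-1,0,0.55]}'
python3 -m pendant '{"plan":[0,0,0,0,-1,0,0.55, 0,0,0.18,0,-0.4,0,0.55, 0,0,0,0,0,0,0.55, 0,0,0,0,0,0,0.55]}'
python3 - <<'E'
from h import *
c=camera("wrist"); np.save("pics/wG.npy",{k:c[k] for k in c},allow_pickle=True); cv2.imwrite("pics/wG.png",c["color"][:,:,::-1]); s=observe(); print(s["ee_pos"],s["orientation"])
E
```

```text
t: 16.12
ee_pos: [0.4897, -0.354, 0.0141]
orientation: [1.0, 0.024, 0.0, 0.0]
ft_force: [-0.4, 0.7, -1.4]
gripper_width: 0.0277
grasp_force: 45.1
t: 17.38
ee_pos: [0.4864, -0.1131, 0.1153]
orientation: [1.0, 0.024, 0.001, 0.0]
ft_force: [0.3, -0.1, -0.1]
gripper_width: 0.0471
grasp_force: 0.0
t: 18.62
ee_pos: [0.4794, 0.2876, 0.1154]
orientation: [1.0, 0.024, 0.001, -0.0]
ft_force: [0.3, 0.3, 0.1]
gripper_width: 0.047
grasp_force: 0.0
t: 19.12
ee_pos: [0.4761, 0.3412, 0.1144]
orientation: [1.0, 0.008, 0.0, -0.0]
ft_force: [-0.0, -0.1, 0.7]
gripper_width: 0.0471
grasp_force: 0.0
[0.47615694 0.34099542 0.11419638] [9.99967487e-01 8.06362396e-03 1.51322194e-05 5.65753355e-05]
```

View pics/wG.png

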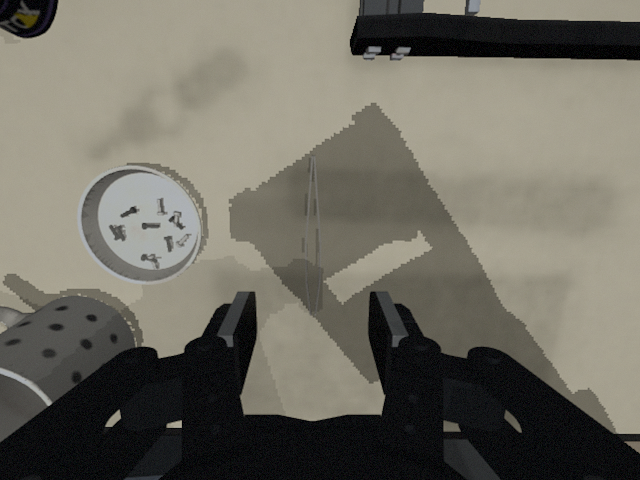

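Tweezers run from (312, 157) to (317, 312), centred between the fingers with their middle at x about 0.475. I'll pick them up.

```bash
python3 -m pendant '{"plan":[0,0,0,0,0.03,0.9,0.5, 0,0,0,0,0,0.9,0.5, 0,0,0,0,0,0.6,0.4, 0,0,0,0,0,0.36,0.4, 0,0,0,0,0,0,0.4, 0,0,0,0,0,0,0, 0,0,0,0,0,0,0, 0,0,0,0,0,0,0, 0,0,0,0,0,0,0]}'
python3 -m pendant '{"plan":[0,0,0,0,0,-0.5,0, 0,0,0,0,0,-0.75,0, 0,0,-0.18,0,0,-0.75,0, 0,0,0,0,0,0,0]}'
```

```text
t: 20.3
ee_pos: [0.4769, 0.341, 0.0043]
orientation: [1.0, 0.008, 0.001, -0.0]
ft_force: [-0.1, -1.1, 6.5]
gripper_width: 0.0088
grasp_force: 39.6
t: 20.8
ee_pos: [0.4778, 0.342, 0.0868]
orientation: [1.0, 0.024, 0.002, -0.002]
ft_force: [-0.4, 0.5, -0.1]
gripper_width: 0.0087
grasp_force: 39.1
```

```bash
python3 -m pendant '{"plan":[0,0,0,-0.04,1,0,0, 0,0,0,-0.04,1,0,0, 0,0,0,-0.04,1,0,0, 0,0,0,-0.04,1,0,0, 0,0,0,-0.04,1,0,0, 0,0,0,-0.04,1,0,0, 0,0,0,-0.04,1,0,0, 0,0,0,-0.04,1,0,0, 0,0,0,-0.04,1,0,0, 0,0,0,-0.04,1,0,0]}'
python3 -m pendant '{"plan":[0,0,0,-0.04,1,0,0, 0,0,0,-0.04,1,0,0, 0,0,0,-0.04,1,0,0, 0,0,0,-0.04,0.89,0,0, 0,0,0,0,0,0,0, 0,0,0,0,0,0,0]}'
python3 - <<'E'
from h import *
c=camera("wrist"); cv2.imwrite("pics/wH.png",c["color"][:,:,::-1]); s=observe(); print(s["ee_pos"],s["orientation"])
E
```

```text
t: 22.05
ee_pos: [0.4788, -0.0608, 0.0832]
orientation: [1.0, 0.024, -0.0, -0.0]
ft_force: [0.2, -1.0, -0.2]
gripper_width: 0.0088
grasp_force: 39.1
t: 22.8
ee_pos: [0.4797, -0.2148, 0.083]
orientation: [1.0, 0.024, -0.001, -0.0]
ft_force: [0.6, -0.1, -0.2]
gripper_width: 0.009
grasp_force: 39.1
[ 0.4797734  -0.21439699  0.08304777] [ 9.99711639e-01  2.40049594e-02 -5.24270439e-04 -3.54108022e-04]
```

View pics/wH.png

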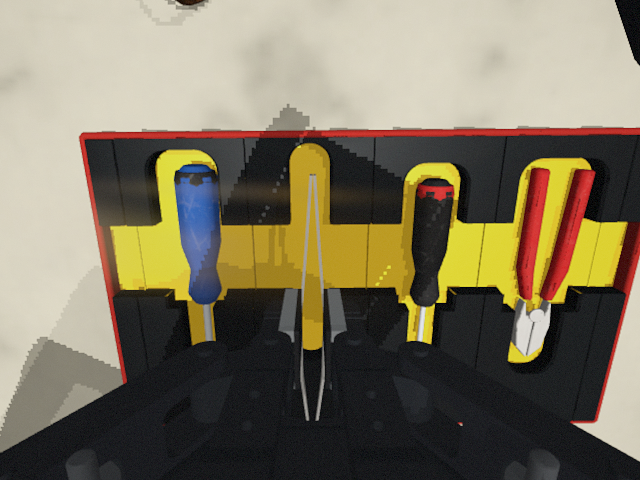

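Tweezers hang straight over their slot (column 313, slot 290–329). The other three lie in their recesses. I'll lower the tweezers, release and retreat.

```bash
python3 -m pendant '{"plan":[0,0,0,0.05,0,0.8,0, 0,0,0,0,0,0.6,0, 0,0,0,0,0,0.34,0, 0,0,0,0,0,0,0, 0,0,0,0,0,0,0]}'
python3 -m pendant '{"plan":[0,0,0,0,0,0,0.3, 0,0,0,0,0,0,0.3, 0,0,0,0,0,-0.5,0.3, 0,0,0,0,0,-1,0.3, 0,0,0,0,0,-1,0.3, 0,0,0,-0.6,0,-1,0.3, 0,0,0,-0.9,0,-0.8,0.3, 0,0,0,-0.9,0,-0.5,0.3, 0,0,0,0,0,0,0.3, 0,0,0,0,0,0,0.3]}'
python3 - <<'E'
from h import *
c=camera("wrist"); np.save("pics/wI.npy",{k:c[k] for k in c},allow_pickle=True); cv2.imwrite("pics/wI.png",c["color"][:,:,::-1]); s=observe(); print(s["ee_pos"],s["orientation"])
E
```

```text
t: 23.48
ee_pos: [0.4825, -0.2149, 0.014]
orientation: [1.0, 0.024, 0.0, 0.0]
ft_force: [0.5, 0.8, -1.0]
gripper_width: 0.0088
grasp_force: 45.2
t: 24.72
ee_pos: [0.3869, -0.2201, 0.2059]
orientation: [1.0, 0.024, 0.001, 0.0]
ft_force: [0.9, 0.2, -0.0]
gripper_width: 0.0256
grasp_force: 0.0
[ 0.38704518 -0.21996163  0.20554469] [9.99715010e-01 2.38717656e-02 1.83937177e-04 5.66496903e-05]
```

View pics/wI.png

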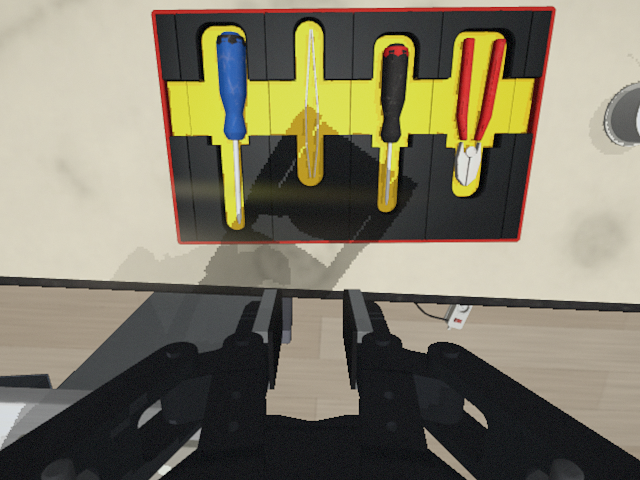

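All four tools lie in their own recesses with yellow floor visible all round: blue (232, 130), tweezers (311, 105), black (394, 130) and cutter (475, 110). I'll hand it in.

```bash
python3 -c "
from cell import *
print(close_job())"
```

```text
the job is handed in; nothing more can be done
None
```

The job is handed in after about 25 s of robot time: the last picture shows the blue and black screwdrivers, the cutter and the tweezers each in their own recess, and the arm stayed clear of the spectacles and the dish of screws.

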